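# Shim the rocking microscope

## Robot

A 6-joint arm with a two-finger parallel gripper is mounted at the origin on the work surface. World frame = base frame: x ahead of the robot, y to its left, z up, the work surface at z = 0. Lengths are in m, angles in degrees, forces in N, time in s.
With the tool pointing down it reaches from about 0.325 to 0.775 m from the base axis. Payload 5.5 kg.
Tool frame: the origin (TCP) lies at the centre of the arm's flange, where the gripper is bolted on; the fingertips stand 182 mm ahead of it and the grasp point (between the pads) lies 163 mm ahead of it; z points along the fingers, y is the line along which they close (so a half turn about z gives the same grasp; the last joint's range is limited). The gripper opens to 88 mm and grips with 3 to 60 N. Pads are 20 mm wide; open, the fingers measure 115 mm over their backs; the gripper's body (75 mm by 178 mm) begins 61 mm behind the grasp point.
Start: joints at [-67.764, 5.22, 70.514, -0, 104.267, -3.249], TCP at [0.258, -0.542, 0.405] pointing down, gripper open.
Joint ranges: [-164.24, 164.24], [-49.07, 125.15], [9.68, 141.18], [-86.29, 266.29], [3.28, 154.24], [-151.56, 151.56]. Speed limits (degrees/s): [147.25, 147.25, 172.46, 180, 180, 180].

## Interface

Orientations are given as [roll, pitch, yaw] about the fixed x, y, z axes, in that order (R = Rz(yaw) Ry(pitch) Rx(roll)).
In Python, from station import r gives the robot as it stands. The module is installed in compiled form; this text tells all that it offers. Calls block until the motion is done:
- r.reach(position, orientation): joint-space move of the TCP to a pose.
- r.servo_line(position, rotation=None, speed=0.15): straight line of the TCP; rotation=None keeps the orientation; speed is the mean speed in m/s.
- r.move_joints(angles): joint-space move.
- r.let_go() and r.grab(squeeze=None): open the fingers fully, or close them until they stop; squeeze is the grip in N (None keeps the last).
- r.wait(seconds).
- r.inverse_kinematics(position, orientation): joint angles nearest the present ones, or None.
- r.sense(): the state.
- r.snapshot(name): name is "scene" or "top" or "wrist"; returns a dict with "frame" (384x512x3 uint8, red, green, blue), "fx", "fy", "cx", "cy" (pixels), "R" (3x3) and "t" (3): a world point X has camera coordinates R X + t. Camera axes: x right, y down, z forward; pixel columns grow to the right and rows downward; lengths in m; the calibration is good to about 2 mm. A picture is of the moment at which its call begins. There is no depth.
A pose or a line that the arm cannot do raises r.IKError and nothing moves.
- r.hand_in(): hands the job in; it is judged then, once.
The state is a dict: "clock": time; "joints": joint angles; "joint_vel": joint speeds; "joint_torque": joint torques, N m; "tcp_pos": TCP position; "orientation": TCP orientation; "contact_force": force on the tool from outside, world axes, zero at the start; "torque": the same for the moment, N m; "opening": finger opening in m; "gripper_force": force on a finger pad.
Only numpy, scipy, OpenCV 4.12 (cv2) and the standard library are available. Lean on these libraries where they do the work, as an engineer would, in place of code of your own. Each camera call takes 0.05 s, during which the arm holds its last target. There are 200 camera calls.

## Task

The microscope rocks because the foot under its front left corner (the corner nearest you, on your left) has lost its rubber pad. With the fingertips push the wooden wedge along the bench, thin end first, under that foot until it is snug and the rocking stops, without jacking the microscope up; then press down firmly (about 10 N) on top of that corner for a moment to check that it no longer dips, and draw clear. Only push and press: do not pinch or lift the wedge, do not shove the microscope along the bench, and leave everything else where it lies.

Things in the scene. Friction and masses are not known exactly. Their poses are not given: they have to be found in the camera images.
- microscope: Boom-stand stereo microscope, 4.6 kg, loose on four feet. Origin at bench level under the middle of its base; x to the far side, y to the robot's left, z up. White base plate 200 (x) by 240 (y) mm, underside 16, top 36 mm above the bench. Three feet have rubber pads and hold it level. Pillar 25 mm thick, 355 mm high at x +30, y +55 mm; boom and head (from 158 mm up) reach from it to -y.
- bare_foot: The foot without a pad, fixed under the front left corner of the base (microscope x -80, y +100 mm, 20 mm in from both edges): a domed steel stud 22 mm across. Origin at the lowest point of the dome, which hangs 8 mm above the bench.
- corner_top (a point): Point on the flat top of the base plate straight above the bare foot, 36 mm above the bench: the place to press. Unshimmed, about 4 N here rocks the microscope until the bare foot lands.
- wedge: Loose beech wedge, 80 x 36 mm, 35 g, flat on the bench to the left of that corner. Origin mid-underside; x to the thin end. Ends and sides upright; top slopes from 16 mm high at x -40 to 2 mm at x +40 mm. Slides at under 1 N; meets the foot when that is at about x +6 mm in the wedge's frame, then the push rises fast: 4 to 8 N is snug, and friction keeps it there; far more jacks the base up.
- bench_block: Bystander: flat steel bench block, 62 x 40 x 18 mm, not a wedge.
- ball_vise: Bystander: engraver's ball vise, 92 mm across, 82 mm high.
- ring_clamp: Bystander: wooden ring clamp lying flat, 120 mm long, 24 mm high.
- graver: Bystander: graver with a mushroom handle, lying, 112 mm long, 28 mm high.
- tweezers: Bystander: steel tweezers lying flat, 130 mm long, 8 mm high.
- loupe: Bystander: black eye loupe standing on its small end, 38 mm across, 34 mm high.
- paste_jar: Bystander: small amber jar with a black cap, 44 mm across, 42 mm high.
- hammer: Bystander: small hammer lying flat, 220 mm long.
Not all that is in view belongs to the job. Several things have the shape of the wedge; the one meant has the colours described above.

How it is judged:
By the outcome, as a careful person would: the job done as asked, in the order asked, and still so for the second after the job is handed in, with the robot touching nothing.
It also fails if it takes over 50 s, if anything falls off the work surface, if the arm or the gripper's body presses on something with over 40 N, if the wrist force passes 120 N, or if a joint passes its speed limit or range.

## Working session

There is one attempt and no reset: what is moved stays moved. The work goes in short steps, each a Python script; the robot and the scene stay as the last script left them, time stands still between calls to the robot, and variables do not carry over. Pictures are saved under pics/ and viewed, at most 10 in all, crops included, and the job is handed in when it is done.

```bash
mkdir -p pics; cat > h.py <<'E'
import numpy as np, cv2
from station import r
def snap(n,name=None):
    s=r.snapshot(n)
    if name: cv2.imwrite('pics/'+name,cv2.cvtColor(s['frame'],cv2.COLOR_RGB2BGR))
    return s
def ray(s,u,v,z):
    R=np.array(s['R']);t=np.array(s['t']);c=-R.T@t
    d=R.T@np.array([(u-s['cx'])/s['fx'],(v-s['cy'])/s['fy'],1]);return c+d*(z-c[2])/d[2]
def proj(s,X):
    p=np.array(s['R'])@np.array(X)+s['t'];return [s['cx']+s['fx']*p[0]/p[2],s['cy']+s['fy']*p[1]/p[2]]
E
python3 - <<'E'
from h import *
a=snap('scene','a.png');b=snap('top','b.png')
for s in(a,b): print(s['fx'],-np.array(s['R']).T@s['t'],np.round(s['R'],2).tolist())
print(r.sense())
E
```

```text
391.9297513186931 [1.20652792 0.54505001 0.70733723] [[-0.55, 0.84, -0.02], [0.53, 0.34, -0.78], [-0.64, -0.44, -0.63]]
453.2057632314394 [0.4802122  0.09089204 1.12595461] [[0.01, -1.0, -0.01], [-1.0, -0.01, -0.06], [0.06, 0.01, -1.0]]
{'clock': 0.1, 'joints': array([-6.77633366e+01,  5.25761626e+00,  7.05736910e+01, -3.27469174e-04,
        1.04267368e+02, -3.24815161e+00]), 'joint_vel': array([ 0.03113226, -0.06420992, -0.11486376, -0.00522459, -0.02154249,
        0.01001982]), 'joint_torque': array([ 3.16309102e-03, -4.47858024e+01, -4.07568884e+01,  7.00397347e-02,
        2.84393207e-02, -9.10497806e-05]), 'tcp_pos': array([ 0.25818362, -0.54166253,  0.40364471]), 'orientation': array([-1.79901465e+02, -5.27401017e-03,  2.54847301e+01]), 'contact_force': array([-1.21114458,  0.89655681, -0.49735119]), 'torque': array([-0.0464093 ,  0.04004013,  0.0288928 ]), 'gripper_force': 0.0, 'opening': 0.08792664150634033}
```

View pics/a.png

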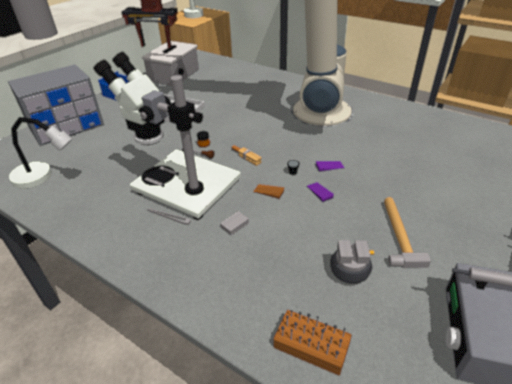

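View pics/b.png

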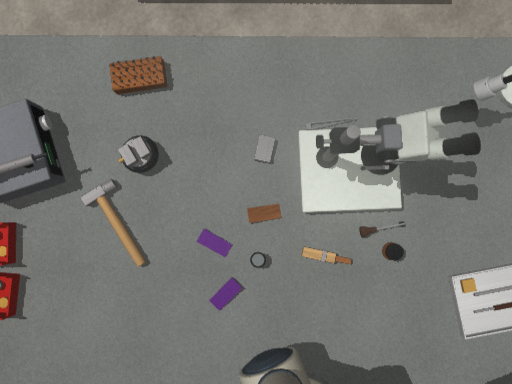

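The top view shows a brown wedge at (264,214). The lookalikes are two purple wedges at (214,242) and (226,293), the grey bench block at (265,149) and the ring clamp at (327,256). I choose the brown one, since it is beech coloured and lies left of the base. The base's front left corner is at about (303,212). Next I measure it and check with one close crop.

```bash
python3 - <<'E'
from h import *
b=snap('top');a=snap('scene');f=b['frame']
def fit(s,mask,z,lab):
    c=max(cv2.findContours(mask.astype(np.uint8),cv2.RETR_EXTERNAL,cv2.CHAIN_APPROX_NONE)[0],key=cv2.contourArea)
    rc=cv2.minAreaRect(c);bx=cv2.boxPoints(rc)
    print(lab,cv2.contourArea(c),np.round(bx,1).tolist())
    print(np.round([ray(s,*p,z)[:2] for p in bx],4).tolist());return c
hsv=cv2.cvtColor(f,cv2.COLOR_RGB2HSV)
m=np.zeros(f.shape[:2],bool);m[195:235,240:290]=1
wm=m&(hsv[...,1]>100)
c=fit(b,wm,0.0,'wedge')
print('hull approx',[np.round(ray(b,*p[0],0)[:2],4).tolist() for p in cv2.approxPolyDP(c,2,True)])
m[:]=0;m[120:225,285:415]=1
bm=m&(f.min(2)>185)
c=fit(b,bm,.036,'base')
print([p[0].tolist()+np.round(ray(b,*p[0],.036)[:2],4).tolist() for p in cv2.approxPolyDP(c,2.5,True)])
cr=cv2.resize(f[120:240,235:415],None,fx=4.4,fy=4.4,interpolation=cv2.INTER_CUBIC)[:, :]
g=cv2.resize(a['frame'][140:220,120:300],(720,320),interpolation=cv2.INTER_CUBIC)
out=np.zeros((600,792,3),np.uint8);q=cv2.resize(f[185:235,235:325],(504,280),interpolation=cv2.INTER_CUBIC)
out[:280,:504]=q;out[280:,:720]=g
cv2.imwrite('pics/c.png',out[...,::-1])
E
```

```text
wedge 404.5 [[247.0, 208.10000610351562], [278.5, 203.60000610351562], [280.5, 217.5], [249.0, 222.0]]
[[0.5112, 0.1246], [0.523, 0.0465], [0.4886, 0.0414], [0.4769, 0.1194]]
hull approx [[0.5221, 0.0477], [0.5115, 0.1222], [0.4793, 0.1194], [0.4898, 0.0426]]
base 3744.5 [[298.6000061035156, 130.89999389648438], [396.70001220703125, 126.5], [400.3999938964844, 206.89999389648438], [302.20001220703125, 211.39999389648438]]
[[0.6986, 0.0001], [0.7111, -0.2378], [0.5161, -0.2446], [0.5035, -0.0092]]
[[299, 131, 0.6984, -0.0009], [303, 211, 0.5044, -0.011], [400, 206, 0.5182, -0.2436], [395, 181, 0.5783, -0.2323], [389, 186, 0.5661, -0.2177], [367, 186, 0.5657, -0.1649], [359, 183, 0.5728, -0.1457], [357, 177, 0.5873, -0.1409], [349, 181, 0.5775, -0.1216], [343, 169, 0.6065, -0.1073], [324, 169, 0.6061, -0.0615], [316, 163, 0.6206, -0.0422], [315, 135, 0.6889, -0.0397], [322, 133, 0.6939, -0.0567], [324, 138, 0.6817, -0.0615], [328, 138, 0.6817, -0.0712], [329, 130, 0.7014, -0.0737]]
```

View pics/c.png

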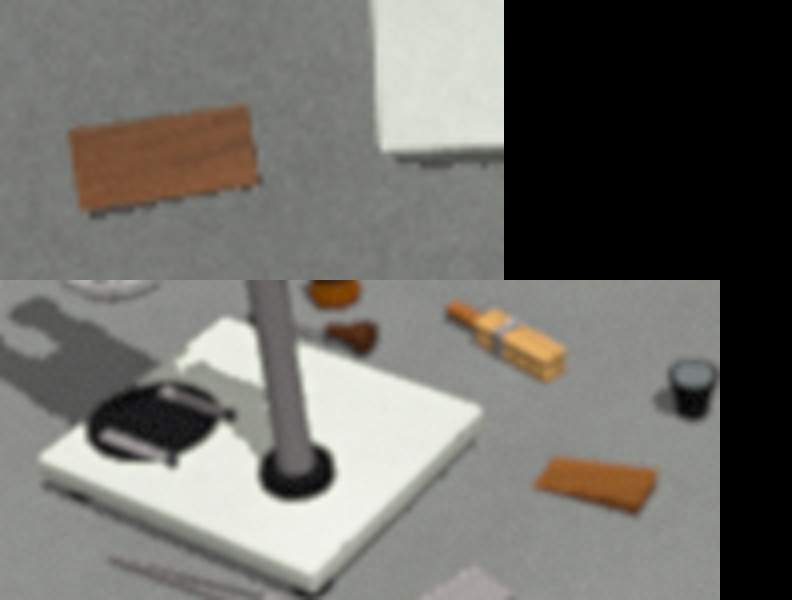

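```bash
python3 - <<'E'
from h import *
a=snap('scene');f=a['frame'];hsv=cv2.cvtColor(f,cv2.COLOR_RGB2HSV)
m=np.zeros(f.shape[:2],bool);m[178:202,248:292]=1
c=max(cv2.findContours((m&(hsv[...,1]>100)).astype(np.uint8),cv2.RETR_EXTERNAL,cv2.CHAIN_APPROX_NONE)[0],key=cv2.contourArea)
print(cv2.approxPolyDP(c,1.2,True)[:,0].tolist())
C=np.array([.5,.083]);d=np.array([.149,-.989]);n=np.array([.989,.149])
for lab,hn,hf in(('thin -y',2,16),('thin +y',16,2)):
    print(lab,[np.round(proj(a,[*(C+.04*sx*d+.018*sy*n),z]),1).tolist() for sx,h in((1,hn),(-1,hf)) for sy in(1,-1) for z in(0,h/1000)])
for X in([.502,-.0075,.036],[.523,-.0265,.008]):print(proj(a,X))
g=cv2.resize(f[172:212,235:305],(784,448),interpolation=cv2.INTER_CUBIC)
cv2.imwrite('pics/d.png',g[...,::-1])
E
```

```text
[[254, 191], [279, 197], [283, 188], [259, 184]]
thin -y [[251.8, 191.4], [251.7, 190.9], [257.2, 184.0], [257.2, 183.5], [278.0, 198.9], [278.0, 194.5], [283.0, 191.2], [283.1, 186.8]]
thin +y [[251.8, 191.4], [251.6, 187.0], [257.2, 184.0], [257.1, 179.7], [278.0, 198.9], [278.0, 198.4], [283.0, 191.2], [283.0, 190.6]]
[np.float64(240.1633995346025), np.float64(171.1180943970123)]
[np.float64(231.05643450657323), np.float64(180.49903228812573)]
```

View pics/d.png

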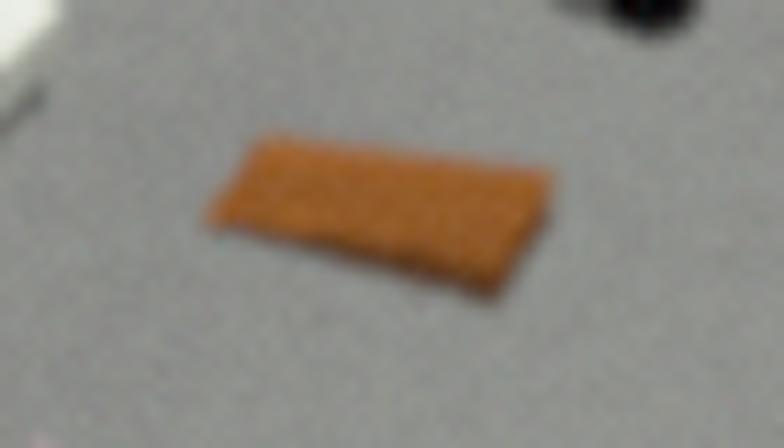

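The crop shows the thick end on the right (px 283,188 in the full frame) and the thin end on the left (254,191), which is towards the microscope. The projected base corner (240,171) matches the picture.

```bash
cat >> h.py <<'E'
C=np.array([.5,.083]);F=np.array([.523,-.0265]);d=np.array([.149,-.989]);d/=np.linalg.norm(d)
G=F-.006*d                       # final wedge centre
u=(G-C)/np.linalg.norm(G-C)      # push direction
def tip(p,z): return [p[0],p[1],z+.182]
def F3(): return np.array(r.sense()['contact_force'])
E
python3 - <<'E'
from h import *
r.grab(squeeze=10)
yaw=np.degrees(np.arctan2(d[1],d[0]))
S=C-.065*d
P=[([.17,-.33,.42],25),([.34,.15,.42],None),(tip(S,.12),None)]
for y in (yaw,yaw+180): print(y,[np.round(q,0) if (q:=r.inverse_kinematics(p,[180,0,y if yy is None else yy])) is not None else None for p,yy in P])
y=yaw+180 if r.inverse_kinematics(P[2][0],[180,0,yaw]) is None else yaw
q=[r.inverse_kinematics(P[2][0],[180,0,k]) for k in(yaw,yaw+180)]
y=(yaw,yaw+180)[int(q[0] is None or (q[1] is not None and abs(q[1][5])<abs(q[0][5])))]
for p,yy in P: r.reach(p,[180,0,y if yy is None else yy])
r.servo_line(tip(S,.03),speed=.1); r.servo_line(tip(S,.004),speed=.04);r.wait(.2)
s=r.sense();print(y,s['clock'],s['tcp_pos'],tip(S,.004),s['orientation'],s['contact_force'],s['opening'])
snap('scene','e.png')
b=snap('top');cr=np.hstack([cv2.resize(x,(396,396),interpolation=cv2.INTER_CUBIC) for x in (b['frame'][150:260,220:330],cv2.imread('pics/e.png')[120:230,200:310,::-1])])
cv2.imwrite('pics/f.png',cr[...,::-1])
E
```

```text
-81.43241009425356 [array([-68., -30.,  99.,  -0., 111.,  -3.]), None, None]
98.56758990574644 [array([-68., -30.,  99.,  -0., 111.,  -3.]), array([ 19., -30.,  99.,  -0., 111.,  10.]), array([13., -8., 94., -0., 94.,  4.])]
98.56758990574644 7.1917 [0.49043891 0.14731018 0.18635521] [np.float64(0.4903165589085337), np.float64(0.14727465261382672), 0.186] [ 1.79963518e+02 -2.91966386e-03  9.85672234e+01] [ 0.40045824  0.62817291 -0.19068975] 0.0005992534078836561
```

View pics/f.png

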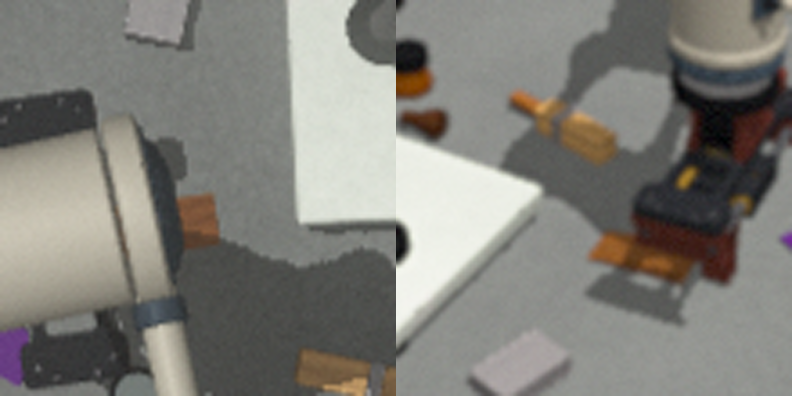

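The fingertips (maroon, right panel about 715,260) stand behind the thick end, and the wedge points at the corner. Next I push in stages.

```bash
python3 - <<'E'
from h import *
f0=F3()
r.servo_line(tip(C-.052*d,.004),speed=.04)
r.servo_line(tip(G-.05*d-.014*u,.004),speed=.04)
r.wait(.2);s=r.sense();print(s['clock'],np.round(F3()-f0,2),s['tcp_pos'])
cr=np.hstack([cv2.resize(snap(n)['frame'][sl],(396,396),interpolation=cv2.INTER_CUBIC) for n,sl in(('top',np.s_[150:260,240:350]),('scene',np.s_[120:230,180:290]))])
cv2.imwrite('pics/g.png',cr[...,::-1])
E
```

```text
10.4667 [-0.8  -0.76 -1.05] [0.51172705 0.04263101 0.18601691]
```

View pics/g.png

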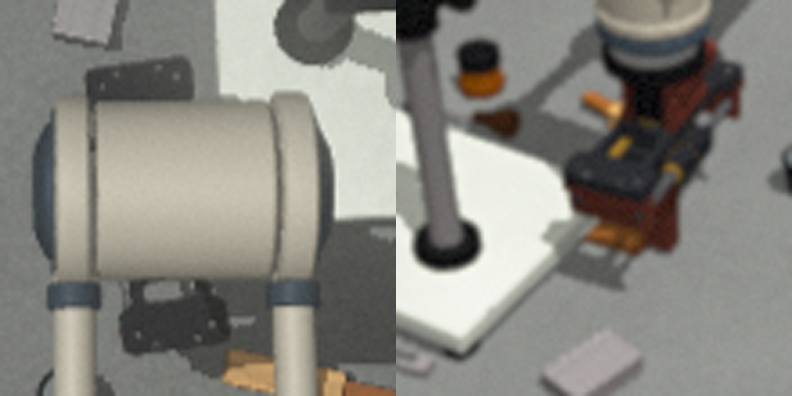

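The wedge's thin end is under the base edge, with its thick end still showing at about (615,238) in the right panel. Now I creep in with force feedback.

```bash
cat >> h.py <<'E'
def avg(n=6):
    v=[]
    for _ in range(n): v.append(F3()); r.wait(.03)
    return np.mean(v,0)
E
python3 - <<'E'
from h import *
p=G-.05*d-.014*u; f0=avg(); log=[]; k=0
while k<24:
    k+=.75
    r.servo_line(tip(p+u*k/1000,.004),speed=.015); f=avg(5)-f0
    push=-f[:2]@u; log.append((k,round(push,1),round(f[2],1)))
    if push>4.6: break
s=r.sense();print(log,s['clock'],s['tcp_pos'],f0,np.round(f,2))
E
```

```text
[(0.75, np.float64(0.0), np.float64(0.2)), (1.5, np.float64(-0.0), np.float64(0.3)), (2.25, np.float64(-0.2), np.float64(-0.3)), (3.0, np.float64(-0.2), np.float64(-0.8)), (3.75, np.float64(-0.2), np.float64(-0.4)), (4.5, np.float64(0.1), np.float64(-0.2)), (5.25, np.float64(-0.4), np.float64(0.1)), (6.0, np.float64(-0.2), np.float64(0.1)), (6.75, np.float64(-0.1), np.float64(0.0)), (7.5, np.float64(-0.4), np.float64(-0.2)), (8.25, np.float64(-0.6), np.float64(-0.1)), (9.0, np.float64(-0.3), np.float64(-0.4)), (9.75, np.float64(-0.0), np.float64(0.2)), (10.5, np.float64(0.2), np.float64(-0.1)), (11.25, np.float64(0.2), np.float64(-0.2)), (12.0, np.float64(1.3), np.float64(0.4)), (12.75, np.float64(3.5), np.float64(0.6)), (13.5, np.float64(5.8), np.float64(0.5))] 18.2667 [0.51449189 0.02973511 0.18600188] [0.2097199  0.24215121 0.0428828 ] [-1.55  5.63  0.5 ]
```

```bash
python3 - <<'E'
from h import *
p=np.array(r.sense()['tcp_pos'][:2])
r.servo_line(tip(p-.03*u,.005),speed=.06)
r.servo_line(tip(p-.03*u,.11),speed=.15)
w=r.snapshot('wrist');cw=-np.array(w['R']).T@w['t'];s=r.sense()
off=cw[:2]-s['tcp_pos'][:2]
print('cam off',off,cw[2])
a=np.degrees(np.arctan2(off[1],off[0]))-98.57   # camera bearing in tool yaw
c=[y for y in(3,183) if np.cos(np.radians(a+y))<.3] or [3]
Y=c[0] if r.inverse_kinematics(tip(F,.06),[180,0,c[0]]) is not None else c[0]+180
q=r.inverse_kinematics(tip(F,.06),[180,0,Y]);print(Y,q)
r.reach(tip(p-.03*u,.11),[180,0,Y])
r.servo_line(tip(F,.08),speed=.12); r.servo_line(tip(F,.042),speed=.06); r.wait(.1)
f0=avg();z=.0385;log=[]
while z>.030:
    r.servo_line(tip(F,z),speed=.02);f=avg(4)-f0;log.append((round(z*1e3,2),round(r.sense()['tcp_pos'][2]*1e3-182,2),round(f[2],1)))
    if f[2]>9.3: break
    z-=.0006 if f[2]<1 else .0003
r.wait(.6);f=avg(4)-f0;s=r.sense();print(log,s['clock'],np.round(f,1))
E
```

```text
cam off [-0.01268281  0.08146205] 0.27115869249855706
183 [ -6.62327129  -4.86844732  97.15564614   0.          87.71280118
 -99.62327129]
[(38.5, np.float64(38.49), np.float64(0.2)), (37.9, np.float64(37.92), np.float64(-0.1)), (37.3, np.float64(37.33), np.float64(-0.6)), (36.7, np.float64(36.69), np.float64(-0.4)), (36.1, np.float64(36.33), np.float64(1.5)), (35.8, np.float64(36.32), np.float64(5.0)), (35.5, np.float64(36.28), np.float64(6.7)), (35.2, np.float64(36.29), np.float64(7.5)), (34.9, np.float64(36.26), np.float64(9.7))] 27.4083 [-4.   0.5  9.2]
```

The corner holds at 36.3 mm from 1.5 N to 9.7 N, so it doesn't dip. Next I draw clear and check.

```bash
python3 - <<'E'
from h import *
r.servo_line(tip(F,.05),speed=.05); r.servo_line(tip(F,.12),speed=.15)
r.servo_line(tip([.42,.17],.14),speed=.2); r.reach([.30,.25,.42],[180,0,183]);r.wait(.3)
print(r.sense()['clock'])
cr=np.hstack([cv2.resize(snap(n)['frame'][sl],(396,396),interpolation=cv2.INTER_CUBIC) for n,sl in(('top',np.s_[110:270,240:400]),('scene',np.s_[120:230,180:290]))])
cv2.imwrite('pics/i.png',cr[...,::-1])
f=snap('top')['frame'];b=snap('top')
m=np.zeros(f.shape[:2],bool);m[120:225,285:415]=1
c=max(cv2.findContours((m&(f.min(2)>185)).astype(np.uint8),cv2.RETR_EXTERNAL,cv2.CHAIN_APPROX_NONE)[0],key=cv2.contourArea)
print([np.round(ray(b,*q,.036)[:2],4).tolist() for q in cv2.boxPoints(cv2.minAreaRect(c))])
E
```

```text
30.775
[[0.6987, 0.0002], [0.7112, -0.2379], [0.516, -0.2447], [0.5034, -0.0091]]
```

View pics/i.png

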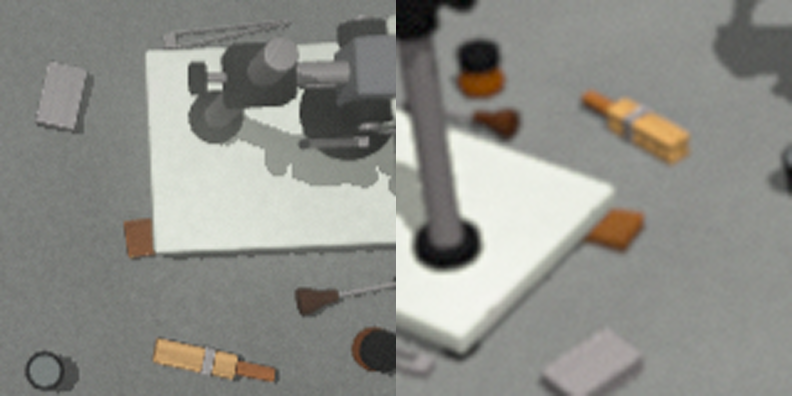

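The wedge (left panel 138,240) sits under the front left corner with about 27 mm showing, as expected. The microscope's outline hasn't moved, and the neighbouring things lie where they were.

```bash
python3 -c "
from station import r
print(r.hand_in())"
```

```text
the job is handed in; nothing more can be done
None
```

The wedge is snug under the bare foot at about 5.8 N of push, the corner held without dipping when pressed at just under 10 N, the microscope did not shift, and the job is handed in with the arm drawn clear.

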